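# Close the bearing tin with its two lids, then hold up the outer lid alone

## Task

The bearing tin stands open in the yard dust. Pick up its two nested lids together by the inner lid's knob, lower them onto the tin and let go only when the inner lid is fully seated in the mouth; then take the outer lid alone by its collar, lift it straight up off the knob without disturbing the inner lid, and finish still holding it level and still in the gripper, a few centimetres clear above the knob, so that its underside can be checked for grit. Do not shove the tin or the other things on the mat.

Things in the scene. Friction and masses are not known exactly. Their poses are not given: they have to be found in the camera images.
- tin_mouth (a point): Centre of the mouth of the open round steel tin, at the height of its rim. The tin is loose but heavy (about 1.5 kg, bearings inside), 114 mm across outside, 108 mm inside, 80 mm tall, stands upright on the mat (mat top 4 mm above the work surface); z axis up out of the tin. No handle, no lid on it at the start; it may stand on the left or on the right.
- inner_knob (a point): Point to grasp on the inner lid's knob: on its axis, 14 mm below its top. The knob is an upright steel post 18 mm in diameter that rises through the outer lid's collar and sticks out 28 mm above the collar's top. Lifting the knob carries both lids (about 0.4 kg in all), because the outer lid just rests on the inner one. z axis up along the knob. At the start the nested lids rest on the mat, this point 58 mm above the mat.
- inner_seat (a point): On the axis of the inner lid (aluminium, loose, about 0.22 kg) at the underside of its flange, 46 mm below inner_knob. The flange is a disc 114 mm across and 6 mm thick that comes to rest on the tin's rim; below it is a round plug 103 mm across and 12 mm deep, its lower half tapering to 94 mm, that enters the mouth with 2.5 mm play all round. Seated: this point coincides with tin_mouth. z axis up.
- outer_collar (a point): Mid-height centre of the outer lid's collar: upright tube, 42 mm outside, 26 mm bore, 22 mm tall (ends 11 mm above and below this point), around the knob. Lid: loose, steel, 0.18 kg; plate 126 mm across, 4 mm thick, lying on the inner flange; its skirt reaches 20 mm below this point. Nested: point is 21 mm above inner_seat; over 80 mm: clear of the knob. z axis up.
- mug: Bystander: white ceramic mug 80 mm across and 90 mm tall with three black-handled screwdrivers standing in it (up to about 175 mm high), far side of the mat. Origin: centre of its underside.
- filter_cover: Bystander: black plastic air filter cover, 130 x 200 x 40 mm, lying far right. Origin: centre of its underside.
- clutch_lever: Bystander: silver aluminium clutch lever, about 175 mm long along its x axis, 15 mm thick, lying between the left and right places. Origin: underside near its middle.
- wrench: Bystander: steel wrench about 180 mm long along its x axis, lying at the right edge of the mat. Origin: underside near its middle.
- loose_bearing: Bystander: steel ring bearing 42 mm across, 12 mm thick, lying near the robot. Origin: centre of its underside.
- bolt_tray: Bystander: grey open plastic tray 110 x 150 x 40 mm with bolts, far left. Origin: centre of its underside.
- spray_can: Bystander: aluminium can 58 mm across, 110 mm tall, at the left edge of the mat. Origin: centre of its underside.

How it is judged:
On the way, in this order (a step that is already met when the one before it is completed fails the run):
1. both lids are lifted together off the mat (height (world z) of inner_seat above 0.055 m and z of outer_collar in the frame of inner_seat between 0.014 and 0.028 m), for 0.2 s.
2. the nested lids are seated on the tin and the knob is let go (z of inner_seat in the frame of tin_mouth between -0.003 and 0.0035 m and horizontal distance between inner_seat and tin_mouth below 0.006 m and angle between inner_seat's own z axis and vertical below 0.05 rad and z of outer_collar in the frame of inner_seat between 0.014 and 0.028 m and contact force between the fingers and inner below 0.1 N), for 0.2 s.
At the end, for the whole second after the job is handed in: Inner lid seated (rim gap under 3.5 mm, centred within 6 mm, tilt under 3 deg); tin upright, moved under 30 mm; outer lid held still in the gripper, within 14 deg of level, touching neither inner lid nor tin, at least 10 mm clear above the knob (collar centre 90 mm above the seat) (z of inner_seat in the frame of tin_mouth between -0.003 and 0.0035 m and horizontal distance between inner_seat and tin_mouth below 0.006 m and angle between inner_seat's own z axis and vertical below 0.05 rad and distance of tin_mouth from where it was at the start of the episode below 0.03 m and angle between tin_mouth's own z axis and vertical below 0.06 rad and z of outer_collar in the frame of inner_seat above 0.09 m and contact force between the fingers and outer above 1 N and contact force between outer and inner below 0.1 N and contact force between outer and tin below 0.1 N and angle between outer_collar's own z axis and vertical below 0.25 rad and linear speed of outer below 0.04 m/s and linear speed of inner below 0.02 m/s); the arm keeps its last pose, push and grip.
It fails at once if the outer lid is taken off the inner lid while the inner lid is not seated in the tin, or the inner lid is disturbed while the outer is off (z of outer_collar in the frame of inner_seat above 0.036 m and not (z of inner_seat in the frame of tin_mouth between -0.003 and 0.0035 m and horizontal distance between inner_seat and tin_mouth below 0.006 m and angle between inner_seat's own z axis and vertical below 0.05 rad)).
It fails at once if the lids are let go over the tin before the inner lid is seated, or the inner lid is pulled up with the outer one (horizontal distance between inner_seat and tin_mouth below 0.03 m and z of inner_seat in the frame of tin_mouth above 0.007 m and contact force between the fingers and inner below 0.05 N).
It fails at once if the tin is shoved more than 30 mm or tipped (distance of tin_mouth from where it was at the start of the episode above 0.03 m or angle between tin_mouth's own z axis and vertical above 0.25 rad).
It fails at once if another thing on the mat is disturbed (moved more than 30 mm) (distance of any of mug, filter_cover, clutch_lever, wrench, loose_bearing, bolt_tray, spray_can from where it was at the start of the episode above 0.03 m).
It also fails if it takes over 54 s, if anything falls off the work surface, if the arm or the gripper's body presses on something with over 40 N, if the wrist force passes 120 N, or if a joint passes its speed limit or range.

## Robot

A 6-joint arm with a two-finger parallel gripper is mounted at the origin on the work surface. World frame = base frame: x ahead of the robot, y to its left, z up, the work surface at z = 0. Lengths are in m, angles in rad, forces in N, time in s.
With the tool pointing down it reaches from about 0.35 to 0.775 m from the base axis. Payload 5.5 kg.
Tool frame: the origin (TCP) lies between the finger pads; the fingertips stand 11 mm ahead of it and the grasp point (between the pads) lies 8 mm behind it (tips_ahead is the distance from the TCP to the fingertips, in m); z points along the fingers, y is the line along which they close (so a half turn about z gives the same grasp; the last joint's range is limited). The gripper opens to 85 mm and grips with 20 to 120 N. Pads are 22 mm wide; open, the fingers measure 114 mm over their backs; the gripper's body (76 mm by 85 mm) begins 54 mm behind the grasp point. The pads swing forward as they close: fully open they stand 13 mm farther back than shut.
Start: joints at [1.011, 0.313, 0.046, 1.304, 0, 1.431], TCP at [0.234, 0.525, 0.242] pointing down, gripper open.
Joint ranges: [-2.76, 2.76], [-0.86, 1.69], [-1.03, 1.26], [-2.2, 2.34], [-1.47, 1.5], [-3.14, 3.14]. Speed limits (rad/s): [2.57, 2.57, 3.14, 3.14, 3.14, 3.14].

## Interface

Orientations are given as a unit quaternion [w, x, y, z].
In Python, from workcell import * gives the robot as it stands. The module is installed in compiled form; this text tells all that it offers.
- The arm moves only by the tool jog_arm, never from a script. Its argument "moves" is a list of rows, each an object with "fingers": the closure, from 0 (fully open) to 1 (shut); "slide": the shift along the tool's x, y, z in mm, a list of three; "angular": the turn, a rotation vector about the tool's x, y, z in degrees, a list of three. A call has 1 to 10 rows; each row is the pose to reach, as a shift and turn from the pose commanded when the call began, along the tool's axes at that moment; what a row does not reach only later rows make up. A row lasts 1/12 s, in which the tool goes at most 41.7 mm and 7.16 degrees, less where a joint would pass 70% of its speed; a pose out of reach is approached as far as the arm can. A call with a gripper value outside its range is refused whole. The fingers move at their own pace and stop on an object; "squeeze" is the grip in N (left out, the last holds). Time passes only in rows, so rows that repeat a pose let the fingers close. It gives the time, the measured TCP pose, the force, the opening and the grip force at its end, in the units of the state.
- get_state(): the state, without advancing time (a new reading comes with each control period).
- read_camera(name): name is "side" or "top"; returns a dict with "color" (420x560x3 uint8, red, green, blue), "fovy" (degrees; the focal length in pixels is half the picture's height over the tangent of half this angle, whatever the lens; pixels are square), "cx", "cy" (the principal point, pixels), "world_from_camera" (4x4, takes a point from camera to world coordinates). Camera axes: x right, y down, z forward; pixel columns grow to the right and rows downward; lengths in m; the calibration is good to about 2 mm. A picture is of the moment at which its call begins. There is no depth.
- hand_in(): hands the job in; it is judged then, once.
Trained networks look in a picture, given as the dict that the camera call returned (one of the last four; its "shot" number tells which), for a name from the list of things; names that differ only in an ending like _2 or _b are one class to them, and where a whole thing is asked for, a point or a joint stands for the part that bears it (a point fixed in the world has none). Each returns a list of dicts, best first, with "p" (0 to 1); they miss things now and then, are a little off and sometimes report something else, mostly with a low value. They report only what shows in the picture. A call takes as long as a camera call.
- look_for(target, picture): "point" ([column, row] in pixels, amid what is visible of it).
- tip_of(target, picture): "point" ([column, row] in pixels: a listed point, or the origin of a listed thing).
The state is a dict: "clock": time; "joint_pos": joint angles; "qvel": joint speeds; "tau": joint torques, N m; "tcp_pos": TCP position; "orientation": TCP orientation; "wrist_force": force on the tool from outside, world axes, zero at the start; "ft_torque": the same for the moment, N m; "finger_gap": finger opening in m; "grip_force": force on a finger pad.
Only numpy, scipy, OpenCV 4.12 (cv2) and the standard library are available. Lean on these libraries where they do the work, as an engineer would, in place of code of your own. Each camera call takes 0.05 s, during which the arm holds its last target. There are 200 camera calls.

## Working session

There is one attempt and no reset: what is moved stays moved. The work goes in short steps, Python scripts to look and compute and a tool call to move; the robot and the scene stay as the last step left them, time stands still between calls to the robot, and variables do not carry over. Pictures are saved under pics/ and viewed, at most 10 in all, crops included, and the job is handed in when it is done.

Besides the shell and the picture viewer there is one more tool, called after "Request:" by a JSON object that holds its "name" and its "arguments". jog_arm: Moves the arm, as the interface text tells. Its arguments: {"type":"object","properties":{"moves":{"type":"array","items":{"type":"object","properties":{"fingers":{"type":"number"},"slide":{"type":"array","items":{"type":"number"}},"angular":{"type":"array","items":{"type":"number"}}}}},"squeeze":{"type":"number"}},"required":["moves"]}

```bash
mkdir -p pics; cat > h.py <<'E'
from workcell import *
import numpy as np, cv2
def ray(pic,p):
    f=pic["color"].shape[0]/2/np.tan(np.radians(pic["fovy"])/2)
    T=np.array(pic["world_from_camera"])
    d=T[:3,:3]@np.array([(p[0]-pic["cx"])/f,(p[1]-pic["cy"])/f,1])
    return T[:3,3],d/np.linalg.norm(d)
def at_z(pic,p,z):
    o,d=ray(pic,p); return o+d*(z-o[2])/d[2]
def tri(rs):
    A=sum(np.eye(3)-np.outer(d,d) for o,d in rs); b=sum((np.eye(3)-np.outer(d,d))@o for o,d in rs)
    return np.linalg.solve(A,b)
def proj(pic,P):
    f=pic["color"].shape[0]/2/np.tan(np.radians(pic["fovy"])/2)
    T=np.array(pic["world_from_camera"]); c=T[:3,:3].T@(np.array(P)-T[:3,3])
    return [pic["cx"]+f*c[0]/c[2],pic["cy"]+f*c[1]/c[2]]
def save(pic,n): cv2.imwrite(f"pics/{n}.png",pic["color"][:,:,::-1])
E
python3 - <<'E'
from h import *
np.set_printoptions(precision=4,suppress=True)
P={n:read_camera(n) for n in("top","side")}
for n,p in P.items():
    save(p,n+"0"); print(n,p["fovy"],p["cx"],p["cy"]);print(np.array(p["world_from_camera"]))
Z=dict(tin_mouth=.084,inner_knob=.062,inner_seat=.016,outer_collar=.037)
for t in Z:
    rs=[]
    for n,p in P.items():
        r=tip_of(t,p)
        for q in r[:2]: print(t,n,np.round(q["point"],1),round(q["p"],2),at_z(p,q["point"],Z[t]))
        if r: rs.append(ray(p,r[0]["point"]))
    if len(rs)==2: print("  tri",tri(rs))
for t in "mug filter_cover clutch_lever wrench loose_bearing bolt_tray spray_can".split():
    r=tip_of(t,P["top"]); 
    if r: print(t,at_z(P["top"],r[0]["point"],.004)[:2],r[0]["p"])
s=get_state(); print(s)
E
```

```text
top 56.74630548659593 279.2830988618377 210.55007341703674
[[ 0.0933 -0.9727  0.2126  0.3989]
 [-0.9956 -0.0899  0.0255 -0.0118]
 [-0.0057 -0.2141 -0.9768  0.9476]
 [ 0.      0.      0.      1.    ]]
side 49.84844219470271 271.31198215538086 195.91997948758691
[[ 0.8218 -0.4351  0.3679  0.2191]
 [-0.5696 -0.6135  0.547  -0.5681]
 [-0.0123 -0.6591 -0.752   0.8782]
 [ 0.      0.      0.      1.    ]]
tin_mouth top [385.7 265.8] 0.75 [ 0.4844 -0.2341  0.084 ]
tin_mouth top [283.7 231.1] 0.63 [ 0.5407 -0.0035  0.084 ]
tin_mouth side [293.  299.6] 0.72 [ 0.4893 -0.2352  0.084 ]
  tri [ 0.4867 -0.2349  0.0847]
inner_knob top [199.4 243.9] 0.41 [0.4969 0.1864 0.062 ]
inner_knob side [191.6 176. ] 0.59 [0.4933 0.1956 0.062 ]
  tri [0.4927 0.1849 0.0726]
inner_seat top [205.6 245.4] 0.68 [0.4998 0.1813 0.016 ]
inner_seat side [198.4 187.2] 0.43 [0.5041 0.1928 0.016 ]
  tri [0.4981 0.1776 0.0333]
outer_collar top [206.8 246.5] 0.64 [0.4952 0.1738 0.037 ]
outer_collar side [192.7 182. ] 0.56 [0.4939 0.1986 0.037 ]
  tri [0.4877 0.1685 0.0687]
mug [ 0.7658 -0.0241] 0.77
filter_cover [ 0.7747 -0.2752] 0.72
clutch_lever [ 0.5542 -0.0014] 0.63
wrench [ 0.5371 -0.4007] 0.93
loose_bearing [ 0.4154 -0.0223] 0.47
bolt_tray [0.7738 0.2109] 0.94
spray_can [0.6567 0.4095] 0.7
{'clock': 0.85, 'joint_pos': array([1.0114, 0.3132, 0.0461, 1.3036, 0.    , 1.4312]), 'qvel': array([ 0.0002, -0.0004, -0.0008, -0.0007, -0.0001,  0.    ]), 'tau': array([  0.0008, -48.0424,  29.8806,  -0.    ,  -0.0001,   0.    ]), 'tcp_pos': array([0.2344, 0.5251, 0.2423]), 'orientation': array([0.    , 0.2084, 0.978 , 0.0001]), 'wrist_force': array([ 0.2854, -0.1618,  0.8125]), 'ft_torque': array([-0.0242, -0.0527,  0.0186]), 'grip_force': 0.0, 'finger_gap': 0.08536373855328841}
```

View pics/top0.png

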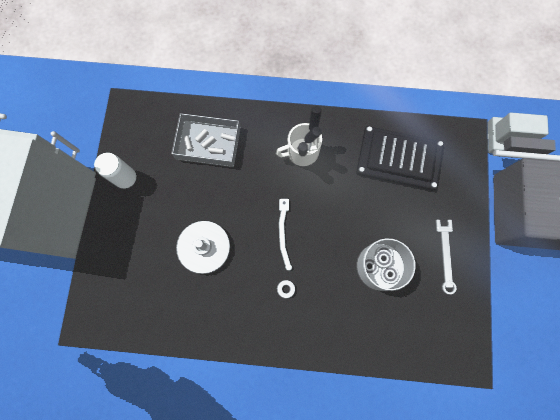

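View pics/side0.png

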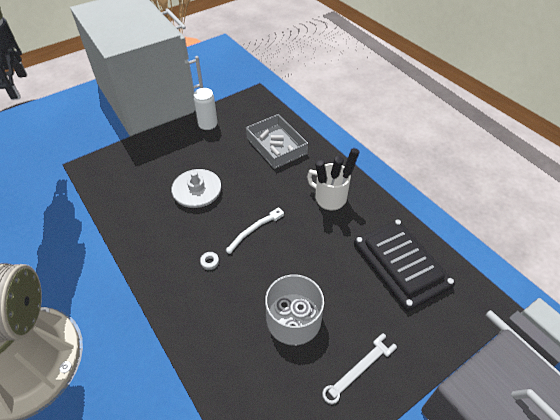

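```bash
cat > fit.py <<'E'
from h import *
from scipy.optimize import minimize
A=np.linspace(0,2*np.pi,180,endpoint=False)
def circ(c,r): return np.stack([c[0]+r*np.cos(A),c[1]+r*np.sin(A),0*A+c[2]],1)
def samp(g,pic,C):
    q=np.array([proj(pic,p) for p in C],np.float32)
    return cv2.remap(g,q[:,0].reshape(-1,1),q[:,1].reshape(-1,1),cv2.INTER_LINEAR).ravel()
def fit(pics,x0,z,r,span=.012,step=.001,w=None):
    "circle of radius r at height z, bright in / dark out, by mean |radial gradient|"
    gs=[cv2.GaussianBlur(p["color"].astype(np.float32).mean(2),(0,0),.8) for p in pics]
    def score(xy):
        return -sum(np.mean(np.minimum(np.abs(samp(g,p,circ((*xy,z),r-.002))-samp(g,p,circ((*xy,z),r+.002))),60)) for g,p in zip(gs,pics))
    k=np.arange(-span,span+1e-9,.002)
    b=min(((x0[0]+i,x0[1]+j) for i in k for j in k),key=score)
    m=minimize(score,b,method="Nelder-Mead",options=dict(initial_simplex=np.array([b,(b[0]+.002,b[1]),(b[0],b[1]+.002)]),xatol=1e-4))
    return m.x,m.fun
E
python3 - <<'E'
from fit import *
P={n:read_camera(n) for n in("top","side")}
L=list(P.values()); out=[]
for name,x0,z,r in (("tin",(.486,-.235),.084,.057),("tin_in",(.486,-.235),.084,.054),("lid",(.497,.183),.026,.063),("knobtop",(.497,.183),.076,.009),("collartop",(.497,.183),.048,.021)):
    for nm,pp in (("top",[P["top"]]),("side",[P["side"]]),("both",L)):
        x,f=fit(pp,x0,z,r); print(name,nm,np.round(x,4),round(f,1))
    if name in("tin","lid","knobtop"): out.append((x,z,r))
    
ims=[]
for p in L:
    im=cv2.resize(p["color"][:,:,::-1],None,fx=3,fy=3,interpolation=cv2.INTER_CUBIC)
    for x,z,r in out:
        q=np.array([proj(p,c) for c in circ((*x,z),r)])*3+1
        cv2.polylines(im,[q.astype(np.int32)],True,(0,0,255),1)
    for x,z,r in out[:2]:
        u,v=np.array(proj(p,(*x,z)))*3; ims.append(im[int(v)-140:int(v)+140,int(u)-150:int(u)+150])
cv2.imwrite("pics/ov.png",np.vstack([np.hstack(ims[:2]),np.hstack(ims[2:])]))
E
```

```text
tin top [ 0.4906 -0.2399] -55.9
tin side [ 0.4908 -0.2367] -59.9
tin both [ 0.4918 -0.2372] -96.2
tin_in top [ 0.4886 -0.2432] -45.5
tin_in side [ 0.4897 -0.2394] -48.7
tin_in both [ 0.4876 -0.2399] -81.2
lid top [0.495 0.185] -60.0
lid side [0.4958 0.1903] -60.0
lid both [0.4967 0.1886] -119.7
knobtop top [0.4904 0.1727] -40.8
knobtop side [0.4928 0.1754] -35.0
knobtop both [0.4909 0.1731] -72.1
collartop top [0.4908 0.1715] -39.0
collartop side [0.491 0.175] -29.0
collartop both [0.4905 0.1714] -67.8
```

View pics/ov.png

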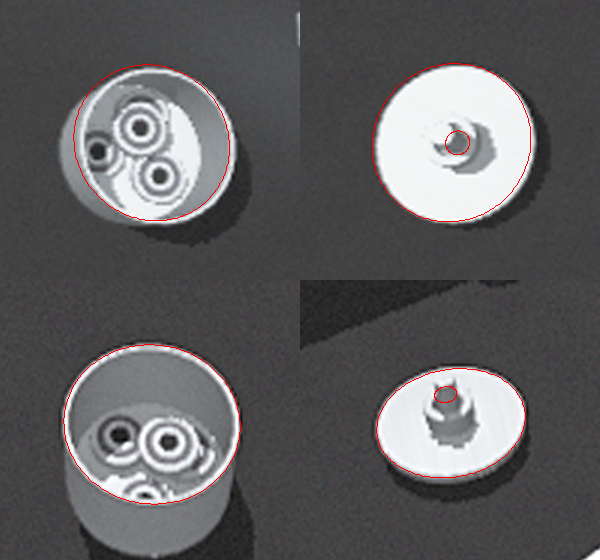

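```bash
sed -i 's/np.mean(np.minimum(np.abs(\(.*\)),60)) for/np.mean(np.abs(\1)) for/; s/r-\.002/r-.0012/; s/r+\.002/r+.0012/' fit.py; grep mean fit.py
python3 - <<'E'
from fit import *
import pickle
P={n:read_camera(n) for n in("top","side")}; pickle.dump(P,open("p0.pkl","wb"))
out={}
for name,x0,z,r in (("tin",(.489,-.238),.084,.057),("lid",(.496,.187),.026,.063)):
    for nm in P:
        x,f=fit([P[nm]],x0,z,r); print(name,nm,np.round(x,4),round(f,1)); out[name,nm]=(x,z,r)
ims=[]
for nm,p in P.items():
    im=cv2.resize(p["color"][:,:,::-1],None,fx=3,fy=3,interpolation=cv2.INTER_CUBIC)
    for n in("tin","lid"):
        x,z,r=out[n,nm]
        q=np.array([proj(p,c) for c in circ((*x,z),r)])*3+1
        cv2.polylines(im,[q.astype(np.int32)],True,(0,0,255),1)
        if n=="lid":
            for zz,rr in((.048,.021),(.076,.009)):
                cv2.polylines(im,[(np.array([proj(p,c) for c in circ((*x,zz),rr)])*3+1).astype(np.int32)],True,(0,255,0),1)
        u,v=np.array(proj(p,(*x,z)))*3; ims.append(im[int(v)-140:int(v)+140,int(u)-150:int(u)+150])
cv2.imwrite("pics/ov2.png",np.vstack([np.hstack(ims[:2]),np.hstack(ims[2:])]))
E
```

```text
"circle of radius r at height z, bright in / dark out, by mean |radial gradient|"
    gs=[cv2.GaussianBlur(p["color"].astype(np.float32).mean(2),(0,0),.8) for p in pics]
        return -sum(np.mean(np.abs(samp(g,p,circ((*xy,z),r-.0012))-samp(g,p,circ((*xy,z),r+.0012)))) for g,p in zip(gs,pics))
tin top [ 0.4901 -0.241 ] -51.7
tin side [ 0.4914 -0.2364] -61.1
lid top [0.4958 0.1857] -72.2
lid side [0.4972 0.1905] -54.8
```

View pics/ov2.png

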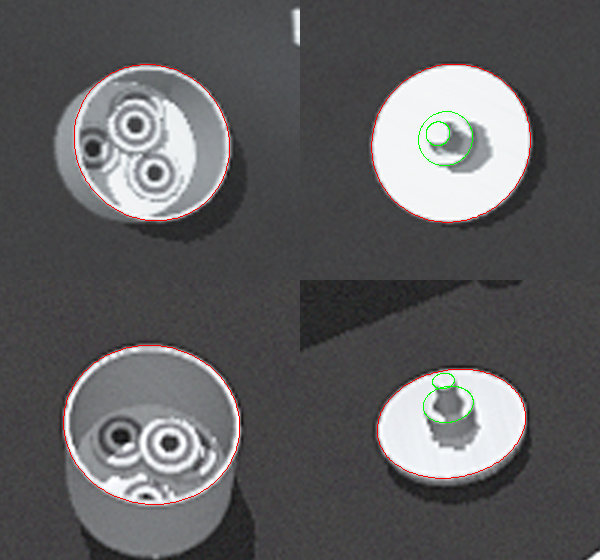

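The overlays now sit on the edges. Both cameras agree that the tin is (-5.7, -426.8) mm from the lids. Moving over the knob.

Request:
{"name": "jog_arm", "arguments": {"moves": [{"slide": [-34, -18, 7], "fingers": 0}, {"slide": [-68, -36, 14], "fingers": 0}, {"slide": [-102, -54, 21], "fingers": 0}, {"slide": [-136, -72, 28], "fingers": 0.2}, {"slide": [-170, -90, 35], "fingers": 0.4}, {"slide": [-204, -108, 42], "fingers": 0.4}, {"slide": [-238, -126, 49], "fingers": 0.4}, {"slide": [-272, -144, 56], "fingers": 0.4}, {"slide": [-306, -162, 63], "fingers": 0.4}, {"slide": [-340, -180, 70], "fingers": 0.4}]}}

```text
schema error: expected keys fingers, slide, angular
```

Request:
{"name": "jog_arm", "arguments": {"moves": [{"slide": [-18, -10, 10], "fingers": 0.4}, {"slide": [-36.7, -21, 25], "fingers": 0.4}, {"slide": [-36.7, -21, 35], "fingers": 0.4}, {"slide": [-36.7, -21, 35], "fingers": 0.4}, {"slide": [-36.7, -21, 35], "fingers": 0.4}, {"slide": [-36.7, -21, 35], "fingers": 0.4}]}}

```text
schema error: expected keys fingers, slide, angular
```

```bash
cat > st.py <<'E'
from h import *
def show(tx,ty,tz):
    s=get_state(); w,x,y,z=s["orientation"]; from scipy.spatial.transform import Rotation as R
    M=R.from_quat([x,y,z,w]).as_matrix(); d=np.array([tx,ty,tz])-s["tcp_pos"]
    print("t",s["clock"],"tcp",np.round(s["tcp_pos"],4),"gap",s["finger_gap"],"grip",s["grip_force"],"F",np.round(s["wrist_force"],1),"q",np.round(s["orientation"],4))
    print("to target, tool mm",np.round(M.T@d*1000,1)); return s,M
E
python3 -c "
from st import *
show(.4965,.1881,.061)"
```

```text
t 1.05 tcp [0.2344 0.5251 0.2423] gap 0.08555750825067236 grip 0.0 F [ 0.2 -0.2 -0.1] q [0.     0.2084 0.9781 0.    ]
to target, tool mm [-376.7 -200.9  181.3]
```

Request:
{"name": "jog_arm", "arguments": {"moves": [{"slide": [-34, -18, 7], "fingers": 0, "angular": [0, 0, 0]}, {"slide": [-68, -36, 14], "fingers": 0, "angular": [0, 0, 0]}, {"slide": [-102, -54, 21], "fingers": 0, "angular": [0, 0, 0]}, {"slide": [-136, -72, 28], "fingers": 0.2, "angular": [0, 0, 0]}, {"slide": [-170, -90, 35], "fingers": 0.4, "angular": [0, 0, 0]}, {"slide": [-204, -108, 42], "fingers": 0.4, "angular": [0, 0, 0]}, {"slide": [-238, -126, 49], "fingers": 0.4, "angular": [0, 0, 0]}, {"slide": [-272, -144, 56], "fingers": 0.4, "angular": [0, 0, 0]}, {"slide": [-306, -162, 63], "fingers": 0.4, "angular": [0, 0, 0]}, {"slide": [-340, -180, 70], "fingers": 0.4, "angular": [0, 0, 0]}]}}

```text
clock: 1.88
tcp_pos: [0.4725, 0.2205, 0.1722]
orientation: [0.0, 0.208, 0.978, 0.0]
wrist_force: [0.5, 1.5, -0.1]
finger_gap: 0.0515
grip_force: 0.0
```

Request:
{"name": "jog_arm", "arguments": {"moves": [{"slide": [-18, -10, 10], "fingers": 0.4, "angular": [0, 0, 0]}, {"slide": [-36.7, -21, 25], "fingers": 0.4, "angular": [0, 0, 0]}, {"slide": [-36.7, -21, 35], "fingers": 0.4, "angular": [0, 0, 0]}, {"slide": [-36.7, -21, 35], "fingers": 0.4, "angular": [0, 0, 0]}, {"slide": [-36.7, -21, 35], "fingers": 0.4, "angular": [0, 0, 0]}]}}

```text
clock: 2.3
tcp_pos: [0.4955, 0.1882, 0.1368]
orientation: [-0.001, 0.208, 0.978, -0.0]
wrist_force: [-0.3, -0.6, 0.2]
finger_gap: 0.0514
grip_force: 0.0
```

```bash
python3 -c "
from st import *
show(.4965,.1881,.061)"
```

```text
t 2.3 tcp [0.4955 0.1882 0.1368] gap 0.051372525839538524 grip 0.0 F [-0.3 -0.6  0.2] q [-1.000e-03  2.084e-01  9.780e-01 -2.000e-04]
to target, tool mm [-1.1  0.4 75.8]
```

Request:
{"name": "jog_arm", "arguments": {"moves": [{"slide": [-1, 0, 20], "fingers": 0.4, "angular": [0, 0, 0]}, {"slide": [-1, 0, 40], "fingers": 0.4, "angular": [0, 0, 0]}, {"slide": [-1, 0, 55], "fingers": 0.4, "angular": [0, 0, 0]}, {"slide": [-1, 0, 65], "fingers": 0.4, "angular": [0, 0, 0]}, {"slide": [-1, 0, 72], "fingers": 0.4, "angular": [0, 0, 0]}, {"slide": [-1, 0, 75], "fingers": 0.4, "angular": [0, 0, 0]}, {"slide": [-1, 0, 75], "fingers": 0.4, "angular": [0, 0, 0]}]}}

```text
clock: 2.88
tcp_pos: [0.4972, 0.1881, 0.0624]
orientation: [-0.0, 0.208, 0.978, 0.0]
wrist_force: [0.4, 0.1, -0.1]
finger_gap: 0.0511
grip_force: 0.0
```

```bash
python3 - <<'E'
from st import *
s,M=show(.4965,.1881,.061)
ims=[]
for n in("top","side"):
    p=read_camera(n); u,v=map(int,proj(p,(.4965,.188,.06)))
    ims.append(cv2.resize(p["color"][v-50:v+50,u-50:u+50,::-1],(400,400),interpolation=cv2.INTER_CUBIC))
cv2.imwrite("pics/g.png",np.hstack(ims))
E
```

```text
t 2.8833 tcp [0.4972 0.1881 0.0624] gap 0.051120799723891226 grip 0.0 F [ 0.4  0.1 -0.1] q [-0.      0.2079  0.9781  0.    ]
to target, tool mm [ 0.6 -0.3  1.4]
```

View pics/g.png

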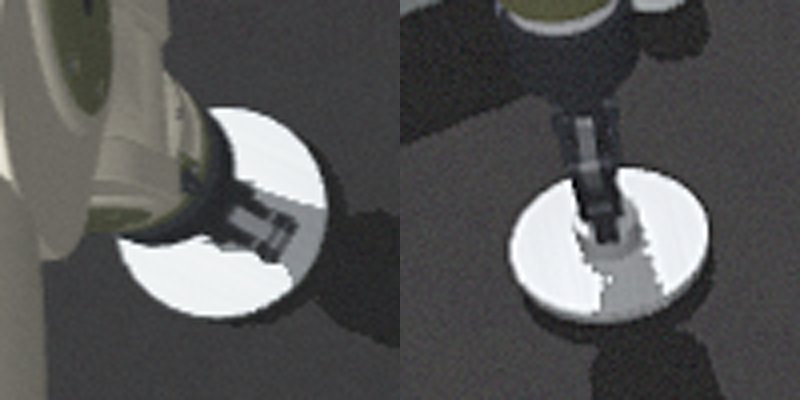

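The fingers straddle the knob, with the tips just above the collar top. Closing.

Request:
{"name": "jog_arm", "arguments": {"moves": [{"slide": [0, 0, 1], "fingers": 0.7, "angular": [0, 0, 0]}, {"slide": [0, 0, 1], "fingers": 0.8, "angular": [0, 0, 0]}, {"slide": [0, 0, 1], "fingers": 0.9, "angular": [0, 0, 0]}, {"slide": [0, 0, 1], "fingers": 1, "angular": [0, 0, 0]}, {"slide": [0, 0, 1], "fingers": 1, "angular": [0, 0, 0]}, {"slide": [0, 0, 1], "fingers": 1, "angular": [0, 0, 0]}], "squeeze": 70}}

```text
clock: 3.48
tcp_pos: [0.498, 0.1879, 0.0622]
orientation: [0.001, 0.208, 0.978, 0.001]
wrist_force: [-1.1, 1.0, 6.0]
finger_gap: 0.0159
grip_force: 68.2
```

Request:
{"name": "jog_arm", "arguments": {"moves": [{"slide": [0, 0, -6], "fingers": 1, "angular": [0, 0, 0]}, {"slide": [0, 0, -16], "fingers": 1, "angular": [0, 0, 0]}, {"slide": [0, 0, -36], "fingers": 1, "angular": [0, 0, 0]}, {"slide": [0, 0, -60], "fingers": 1, "angular": [0, 0, 0]}, {"slide": [0, 0, -84], "fingers": 1, "angular": [0, 0, 0]}, {"slide": [0, 0, -105], "fingers": 1, "angular": [0, 0, 0]}, {"slide": [0, 0, -120], "fingers": 1, "angular": [0, 0, 0]}, {"slide": [0, 0, -120], "fingers": 1, "angular": [0, 0, 0]}, {"slide": [0, 0, -120], "fingers": 1, "angular": [0, 0, 0]}, {"slide": [0, 0, -120], "fingers": 1, "angular": [0, 0, 0]}]}}

```text
clock: 4.32
tcp_pos: [0.4964, 0.1873, 0.1801]
orientation: [-0.001, 0.208, 0.978, -0.0]
wrist_force: [-1.2, -0.3, -4.3]
finger_gap: 0.0156
grip_force: 68.8
```

```bash
python3 - <<'E'
from st import *
s,M=show(.4922,-.2387,.182)
ims=[]
for n in("top","side"):
    p=read_camera(n); u,v=map(int,proj(p,(.4965,.188,.15)))
    ims.append(cv2.resize(p["color"][v-60:v+60,u-60:u+60,::-1],(400,400),interpolation=cv2.INTER_CUBIC))
cv2.imwrite("pics/g2.png",np.hstack(ims))
E
```

```text
t 4.3167 tcp [0.4964 0.1873 0.1801] gap 0.015617288584294634 grip 68.79216313362122 F [-1.2 -0.3 -4.3] q [-1.000e-03  2.084e-01  9.780e-01 -5.000e-04]
to target, tool mm [-169.8 -390.7   -1.7]
```

View pics/g2.png

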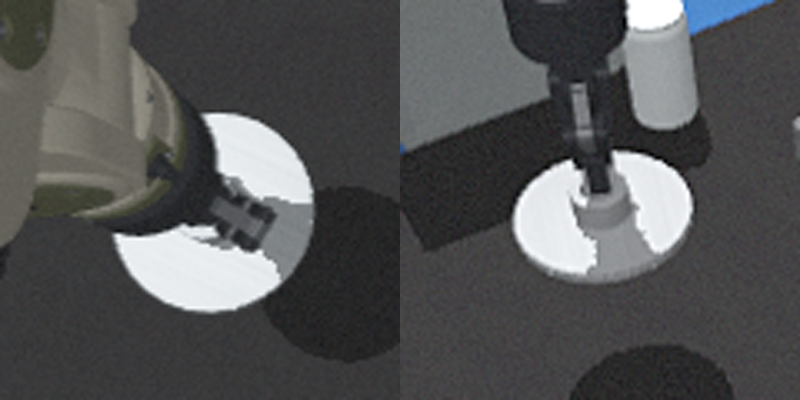

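Request:
{"name": "jog_arm", "arguments": {"moves": [{"slide": [-5, -10, 0], "fingers": 1, "angular": [0, 0, 0]}, {"slide": [-13, -30, 0], "fingers": 1, "angular": [0, 0, 0]}, {"slide": [-26, -60, 0], "fingers": 1, "angular": [0, 0, 0]}, {"slide": [-39, -90, 0], "fingers": 1, "angular": [0, 0, 0]}, {"slide": [-52, -120, 0], "fingers": 1, "angular": [0, 0, 0]}, {"slide": [-65, -150, 0], "fingers": 1, "angular": [0, 0, 0]}, {"slide": [-78, -180, 0], "fingers": 1, "angular": [0, 0, 0]}, {"slide": [-91, -210, 0], "fingers": 1, "angular": [0, 0, 0]}, {"slide": [-104, -240, 0], "fingers": 1, "angular": [0, 0, 0]}, {"slide": [-117, -270, 0], "fingers": 1, "angular": [0, 0, 0]}]}}

```text
clock: 5.25
tcp_pos: [0.4931, -0.1086, 0.1805]
orientation: [-0.001, 0.209, 0.978, 0.0]
wrist_force: [0.7, -0.5, -4.8]
finger_gap: 0.0157
grip_force: 68.8
```

Request:
{"name": "jog_arm", "arguments": {"moves": [{"slide": [-13, -30, 0], "fingers": 1, "angular": [0, 0, 0]}, {"slide": [-26, -60, 0], "fingers": 1, "angular": [0, 0, 0]}, {"slide": [-39, -90, 0], "fingers": 1, "angular": [0, 0, 0]}, {"slide": [-47, -112, 0], "fingers": 1, "angular": [0, 0, 0]}, {"slide": [-52, -122, 0], "fingers": 1, "angular": [0, 0, 0]}, {"slide": [-52, -122, 0], "fingers": 1, "angular": [0, 0, 0]}, {"slide": [-52, -122, 0], "fingers": 1, "angular": [0, 0, 0]}, {"slide": [-52, -122, 0], "fingers": 1, "angular": [0, 0, 0]}, {"slide": [-52, -122, 0], "fingers": 1, "angular": [0, 0, 0]}]}}

```text
clock: 6.0
tcp_pos: [0.4917, -0.2379, 0.181]
orientation: [-0.0, 0.208, 0.978, 0.0]
wrist_force: [-0.2, -0.3, -5.8]
finger_gap: 0.0158
grip_force: 68.9
```

```bash
python3 - <<'E'
from st import *
from fit import *
import pickle
P={n:read_camera(n) for n in("top","side")}
s,M=show(.4912,-.2387,.180)
zp=s["tcp_pos"][2]-.0622+.026
T={"top":(.4901,-.2410),"side":(.4914,-.2364)}
ims=[]
for n,p in P.items():
    x,f=fit([p],s["tcp_pos"][:2],zp,.063)
    d=np.array([*T[n],0])-[*x,0]
    print(n,np.round(x,4),round(f,1),"lid->tin tool mm",np.round(M.T@d*1000,1)[:2])
    im=cv2.resize(p["color"][:,:,::-1],None,fx=3,fy=3,interpolation=cv2.INTER_CUBIC)
    cv2.polylines(im,[(np.array([proj(p,c) for c in circ((*x,zp),.063)])*3+1).astype(np.int32)],True,(0,0,255),1)
    u,v=map(int,np.array(proj(p,(*x,zp)))*3); ims.append(im[v-200:v+200,u-195:u+195])
cv2.imwrite("pics/g3.png",np.hstack([cv2.resize(i,(390,400)) for i in ims]))
E
```

```text
t 6.1 tcp [ 0.492  -0.238   0.1813] gap 0.01561662465076638 grip 68.86077404022217 F [ 0.7  0.8 -4.5] q [-1.000e-04  2.075e-01  9.782e-01  2.000e-04]
to target, tool mm [ 0.4 -0.9  1.3]
top [ 0.488  -0.2411] -45.2 lid->tin tool mm [-1.8  1. ]
side [ 0.4895 -0.2367] -62.1 lid->tin tool mm [-1.6  1. ]
```

View pics/g3.png

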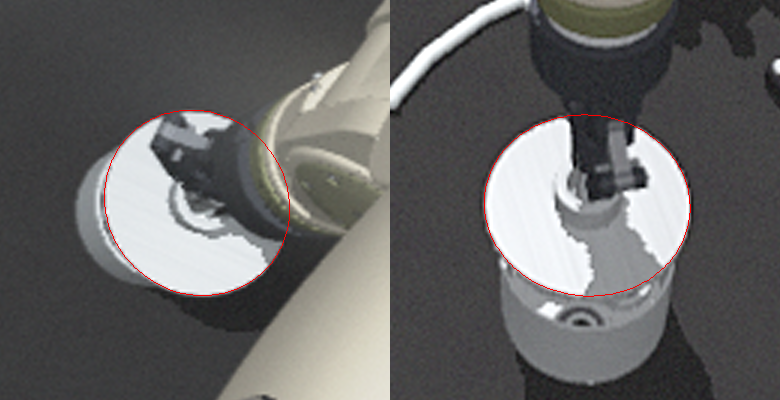

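Lids are level and centred to about 1.5 mm, within the 7 mm of taper capture. Lowering.

Request:
{"name": "jog_arm", "arguments": {"moves": [{"slide": [-0.5, 0, 10], "fingers": 1, "angular": [0, 0, 0]}, {"slide": [-0.5, 0, 22], "fingers": 1, "angular": [0, 0, 0]}, {"slide": [-0.5, 0, 31], "fingers": 1, "angular": [0, 0, 0]}, {"slide": [-0.5, 0, 36], "fingers": 1, "angular": [0, 0, 0]}, {"slide": [-0.5, 0, 39], "fingers": 1, "angular": [0, 0, 0]}, {"slide": [-0.5, 0, 41], "fingers": 1, "angular": [0, 0, 0]}, {"slide": [-0.5, 0, 42], "fingers": 1, "angular": [0, 0, 0]}, {"slide": [-0.5, 0, 42], "fingers": 1, "angular": [0, 0, 0]}]}}

```text
clock: 6.77
tcp_pos: [0.4925, -0.2395, 0.1394]
orientation: [0.0, 0.208, 0.978, 0.0]
wrist_force: [0.3, -0.8, -4.2]
finger_gap: 0.0157
grip_force: 68.9
```

Request:
{"name": "jog_arm", "arguments": {"moves": [{"slide": [0, 0, 1], "fingers": 1, "angular": [0, 0, 0]}, {"slide": [0, 0, 2], "fingers": 1, "angular": [0, 0, 0]}, {"slide": [0, 0, 3], "fingers": 1, "angular": [0, 0, 0]}, {"slide": [0, 0, 4], "fingers": 1, "angular": [0, 0, 0]}, {"slide": [0, 0, 4], "fingers": 1, "angular": [0, 0, 0]}]}}

```text
clock: 7.18
tcp_pos: [0.4923, -0.2392, 0.1351]
orientation: [-0.0, 0.208, 0.978, 0.0]
wrist_force: [-0.2, 0.5, -4.3]
finger_gap: 0.0156
grip_force: 68.9
```

Request:
{"name": "jog_arm", "arguments": {"moves": [{"slide": [0, 0, 1], "fingers": 1, "angular": [0, 0, 0]}, {"slide": [0, 0, 2], "fingers": 1, "angular": [0, 0, 0]}, {"slide": [0, 0, 3], "fingers": 1, "angular": [0, 0, 0]}, {"slide": [0, 0, 3], "fingers": 1, "angular": [0, 0, 0]}]}}

```text
clock: 7.52
tcp_pos: [0.4922, -0.2392, 0.1319]
orientation: [-0.0, 0.208, 0.978, 0.0]
wrist_force: [0.1, 2.0, -4.5]
finger_gap: 0.0158
grip_force: 68.9
```

Request:
{"name": "jog_arm", "arguments": {"moves": [{"slide": [0, 0, 1], "fingers": 1, "angular": [0, 0, 0]}, {"slide": [0, 0, 2], "fingers": 1, "angular": [0, 0, 0]}, {"slide": [0, 0, 2], "fingers": 1, "angular": [0, 0, 0]}]}}

```text
clock: 7.77
tcp_pos: [0.4922, -0.2392, 0.1303]
orientation: [-0.0, 0.208, 0.978, 0.0]
wrist_force: [-1.5, 2.7, -2.7]
finger_gap: 0.0159
grip_force: 69.3
```

Request:
{"name": "jog_arm", "arguments": {"moves": [{"slide": [0, 0, 0.5], "fingers": 1, "angular": [0, 0, 0]}, {"slide": [0, 0, 1], "fingers": 1, "angular": [0, 0, 0]}, {"slide": [0, 0, 1], "fingers": 1, "angular": [0, 0, 0]}]}}

```text
clock: 8.02
tcp_pos: [0.4922, -0.2392, 0.1302]
orientation: [0.0, 0.208, 0.978, 0.0]
wrist_force: [-3.9, 3.5, 3.8]
finger_gap: 0.0153
grip_force: 69.9
```

Request:
{"name": "jog_arm", "arguments": {"moves": [{"slide": [0, 0, 0.5], "fingers": 1, "angular": [0, 0, 0]}, {"slide": [0, 0, 0.5], "fingers": 1, "angular": [0, 0, 0]}, {"slide": [0, 0, 0.5], "fingers": 1, "angular": [0, 0, 0]}]}}

```text
clock: 8.27
tcp_pos: [0.4922, -0.2392, 0.1302]
orientation: [0.0, 0.208, 0.978, -0.0]
wrist_force: [-4.1, 4.2, 7.5]
finger_gap: 0.0156
grip_force: 70.3
```

Stopped at 0.1302 m, exactly the height predicted for seated. Releasing.

Request:
{"name": "jog_arm", "arguments": {"moves": [{"slide": [0, 0, -1], "fingers": 1, "angular": [0, 0, 0]}, {"slide": [0, 0, -1], "fingers": 0.75, "angular": [0, 0, 0]}, {"slide": [0, 0, -1], "fingers": 0.6, "angular": [0, 0, 0]}, {"slide": [0, 0, -1], "fingers": 0.4, "angular": [0, 0, 0]}, {"slide": [0, 0, -1], "fingers": 0.36, "angular": [0, 0, 0]}, {"slide": [0, 0, -1], "fingers": 0.36, "angular": [0, 0, 0]}, {"slide": [0, 0, -1], "fingers": 0.36, "angular": [0, 0, 0]}, {"slide": [0, 0, -1], "fingers": 0.36, "angular": [0, 0, 0]}]}}

```text
clock: 8.93
tcp_pos: [0.4925, -0.2396, 0.1298]
orientation: [0.0, 0.208, 0.978, -0.0]
wrist_force: [-0.2, 0.4, 0.1]
finger_gap: 0.0546
grip_force: 0.0
```

```bash
python3 - <<'E'
from st import *
from fit import *
P={n:read_camera(n) for n in("top","side")}
s,M=show(.4912,-.2387,.108)
ims=[]
for n,p in P.items():
    x,f=fit([p],s["tcp_pos"][:2],.094,.063)
    T={"top":(.4901,-.2410),"side":(.4914,-.2364)}[n]
    print(n,np.round(x,4),round(f,1),"tin initial - outer",np.round((T-x)*1000,1),"tool",(M.T@[*(T-x)*1000,0])[:2].round(1))
    im=cv2.resize(p["color"][:,:,::-1],None,fx=3,fy=3,interpolation=cv2.INTER_CUBIC)
    cv2.polylines(im,[(np.array([proj(p,c) for c in circ((*x,.094),.063)])*3+1).astype(np.int32)],True,(0,0,255),1)
    u,v=map(int,np.array(proj(p,(*x,.094)))*3); ims.append(im[v-200:v+200,u-195:u+195])
cv2.imwrite("pics/g4.png",np.hstack([cv2.resize(i,(390,400)) for i in ims]))
E
```

```text
t 9.0333 tcp [ 0.4924 -0.2395  0.1297] gap 0.05449413370901324 grip 0.0 F [ 0.2 -0.5 -0.7] q [0.     0.2083 0.9781 0.    ]
to target, tool mm [ 1.4  0.2 21.7]
top [ 0.4885 -0.2417] -46.5 tin initial - outer [1.6 0.7] tool [-1.2  1.3]
side [ 0.4896 -0.2377] -60.2 tin initial - outer [1.8 1.3] tool [-1.1  1.9]
```

View pics/g4.png

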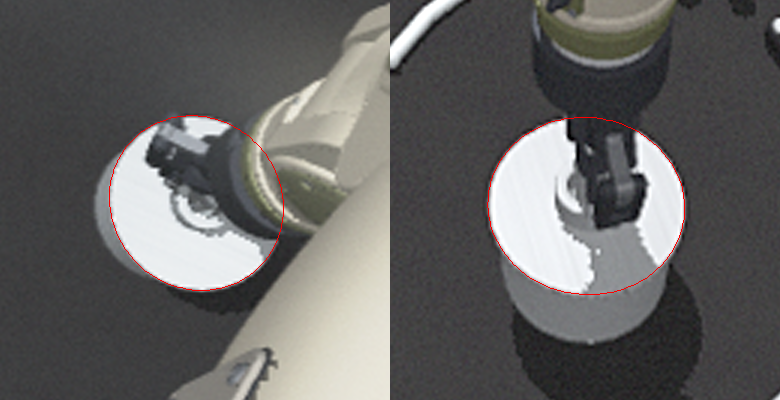

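Seated and level: the plate fit at z = 0.094 m holds in both views. Lowering around the collar.

Request:
{"name": "jog_arm", "arguments": {"moves": [{"slide": [2, 0, 4], "fingers": 0.36, "angular": [0, 0, 0]}, {"slide": [2, 0, 9], "fingers": 0.36, "angular": [0, 0, 0]}, {"slide": [2, 0, 14], "fingers": 0.36, "angular": [0, 0, 0]}, {"slide": [2, 0, 18], "fingers": 0.36, "angular": [0, 0, 0]}, {"slide": [2, 0, 20], "fingers": 0.42, "angular": [0, 0, 0]}, {"slide": [2, 0, 20], "fingers": 0.44, "angular": [0, 0, 0]}, {"slide": [2, 0, 20], "fingers": 0.44, "angular": [0, 0, 0]}]}}

```text
clock: 9.62
tcp_pos: [0.4905, -0.2385, 0.1095]
orientation: [-0.0, 0.208, 0.978, 0.0]
wrist_force: [-0.1, -0.5, 0.1]
finger_gap: 0.0479
grip_force: 0.0
```

Request:
{"name": "jog_arm", "arguments": {"moves": [{"slide": [0, 0, 1], "fingers": 0.44, "angular": [0, 0, 0]}, {"slide": [0, 0, 2], "fingers": 0.44, "angular": [0, 0, 0]}, {"slide": [0, 0, 2], "fingers": 0.44, "angular": [0, 0, 0]}]}}

```text
clock: 9.87
tcp_pos: [0.4906, -0.2386, 0.1078]
orientation: [0.0, 0.208, 0.978, 0.0]
wrist_force: [-0.2, -0.3, 0.0]
finger_gap: 0.0482
grip_force: 0.0
```

Request:
{"name": "jog_arm", "arguments": {"moves": [{"slide": [0, 0, 1], "fingers": 0.44, "angular": [0, 0, 0]}, {"slide": [0, 0, 2], "fingers": 0.44, "angular": [0, 0, 0]}, {"slide": [0, 0, 2], "fingers": 0.44, "angular": [0, 0, 0]}]}}

```text
clock: 10.12
tcp_pos: [0.4905, -0.2385, 0.1056]
orientation: [-0.0, 0.208, 0.978, 0.0]
wrist_force: [0.3, 0.6, -0.1]
finger_gap: 0.0479
grip_force: 0.0
```

Request:
{"name": "jog_arm", "arguments": {"moves": [{"slide": [0, 0, 1], "fingers": 0.44, "angular": [0, 0, 0]}, {"slide": [0, 0, 2], "fingers": 0.44, "angular": [0, 0, 0]}, {"slide": [0, 0, 2], "fingers": 0.44, "angular": [0, 0, 0]}]}}

```text
clock: 10.37
tcp_pos: [0.4904, -0.2385, 0.1036]
orientation: [-0.0, 0.208, 0.978, 0.0]
wrist_force: [0.1, -0.1, 0.2]
finger_gap: 0.0477
grip_force: 0.0
```

Request:
{"name": "jog_arm", "arguments": {"moves": [{"slide": [0, 0, 1], "fingers": 0.44, "angular": [0, 0, 0]}, {"slide": [0, 0, 2], "fingers": 0.44, "angular": [0, 0, 0]}, {"slide": [0, 0, 2], "fingers": 0.44, "angular": [0, 0, 0]}]}}

```text
clock: 10.62
tcp_pos: [0.4906, -0.2387, 0.1024]
orientation: [0.0, 0.208, 0.978, -0.0]
wrist_force: [-1.2, 1.0, 4.8]
finger_gap: 0.0477
grip_force: 2.3
```

Contact with the plate found. Backing off 3 mm and gripping the collar.

Request:
{"name": "jog_arm", "arguments": {"moves": [{"slide": [0, 0, -3], "fingers": 0.44, "angular": [0, 0, 0]}, {"slide": [0, 0, -3], "fingers": 0.47, "angular": [0, 0, 0]}, {"slide": [0, 0, -3], "fingers": 0.5, "angular": [0, 0, 0]}, {"slide": [0, 0, -3], "fingers": 0.55, "angular": [0, 0, 0]}, {"slide": [0, 0, -3], "fingers": 0.7, "angular": [0, 0, 0]}, {"slide": [0, 0, -3], "fingers": 0.7, "angular": [0, 0, 0]}, {"slide": [0, 0, -3], "fingers": 0.7, "angular": [0, 0, 0]}], "squeeze": 50}}

```text
clock: 11.2
tcp_pos: [0.4908, -0.2389, 0.1055]
orientation: [0.001, 0.208, 0.978, -0.0]
wrist_force: [-1.6, 0.9, 5.3]
finger_gap: 0.0408
grip_force: 50.1
```

Request:
{"name": "jog_arm", "arguments": {"moves": [{"slide": [0, 0, -1], "fingers": 0.7, "angular": [0, 0, 0]}, {"slide": [0, 0, -2], "fingers": 0.7, "angular": [0, 0, 0]}, {"slide": [0, 0, -3], "fingers": 0.7, "angular": [0, 0, 0]}, {"slide": [0, 0, -4], "fingers": 0.7, "angular": [0, 0, 0]}, {"slide": [0, 0, -5], "fingers": 0.7, "angular": [0, 0, 0]}, {"slide": [0, 0, -5], "fingers": 0.7, "angular": [0, 0, 0]}, {"slide": [0, 0, -5], "fingers": 0.7, "angular": [0, 0, 0]}]}}

```text
clock: 11.78
tcp_pos: [0.4906, -0.2386, 0.1097]
orientation: [-0.0, 0.208, 0.978, 0.0]
wrist_force: [0.4, 0.4, -2.2]
finger_gap: 0.0411
grip_force: 50.6
```

```bash
python3 - <<'E'
from st import *
from fit import *
s,M=show(.4912,-.2387,.108)
p=read_camera("side"); save(p,"x")
u,v=map(int,proj(p,(.49,-.239,.094)))
cv2.imwrite("pics/g5.png",cv2.resize(p["color"][v-65:v+65,u-65:u+65,::-1],(590,590),interpolation=cv2.INTER_CUBIC))
E
```

```text
t 11.7833 tcp [ 0.4906 -0.2386  0.1097] gap 0.041099055483793695 grip 50.63003618270159 F [ 0.4  0.4 -2.2] q [-0.000e+00  2.083e-01  9.781e-01  1.000e-04]
to target, tool mm [-0.6  0.1  1.7]
```

View pics/g5.png

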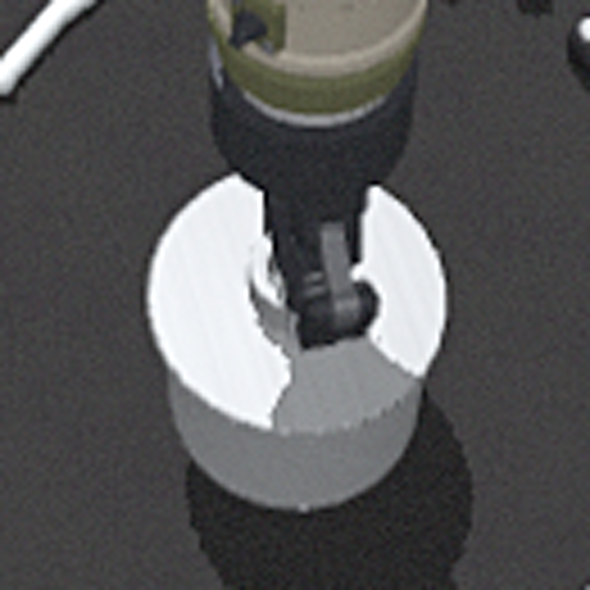

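Wrist weight is 2.2 N, so only the outer lid is held. Lifting straight up.

Request:
{"name": "jog_arm", "arguments": {"moves": [{"slide": [0, 0, -3], "fingers": 0.7, "angular": [0, 0, 0]}, {"slide": [0, 0, -8], "fingers": 0.7, "angular": [0, 0, 0]}, {"slide": [0, 0, -13], "fingers": 0.7, "angular": [0, 0, 0]}, {"slide": [0, 0, -18], "fingers": 0.7, "angular": [0, 0, 0]}, {"slide": [0, 0, -23], "fingers": 0.7, "angular": [0, 0, 0]}, {"slide": [0, 0, -28], "fingers": 0.7, "angular": [0, 0, 0]}, {"slide": [0, 0, -33], "fingers": 0.7, "angular": [0, 0, 0]}, {"slide": [0, 0, -38], "fingers": 0.7, "angular": [0, 0, 0]}, {"slide": [0, 0, -42], "fingers": 0.7, "angular": [0, 0, 0]}, {"slide": [0, 0, -42], "fingers": 0.7, "angular": [0, 0, 0]}]}}

```text
clock: 12.67
tcp_pos: [0.4911, -0.2389, 0.1529]
orientation: [0.001, 0.208, 0.978, -0.0]
wrist_force: [0.1, -0.7, -2.5]
finger_gap: 0.0403
grip_force: 50.7
```

Request:
{"name": "jog_arm", "arguments": {"moves": [{"slide": [0, 0, -3], "fingers": 0.7, "angular": [0, 0, 0]}, {"slide": [0, 0, -9], "fingers": 0.7, "angular": [0, 0, 0]}, {"slide": [0, 0, -15], "fingers": 0.7, "angular": [0, 0, 0]}, {"slide": [0, 0, -22], "fingers": 0.7, "angular": [0, 0, 0]}, {"slide": [0, 0, -29], "fingers": 0.7, "angular": [0, 0, 0]}, {"slide": [0, 0, -36], "fingers": 0.7, "angular": [0, 0, 0]}, {"slide": [0, 0, -42], "fingers": 0.7, "angular": [0, 0, 0]}, {"slide": [0, 0, -46], "fingers": 0.7, "angular": [0, 0, 0]}, {"slide": [0, 0, -48], "fingers": 0.7, "angular": [0, 0, 0]}, {"slide": [0, 0, -48], "fingers": 0.7, "angular": [0, 0, 0]}]}}

```text
clock: 13.5
tcp_pos: [0.4908, -0.2388, 0.2004]
orientation: [0.0, 0.208, 0.978, -0.0]
wrist_force: [0.6, -0.2, -2.3]
finger_gap: 0.0401
grip_force: 50.7
```

Request:
{"name": "jog_arm", "arguments": {"moves": [{"slide": [0, 0, 0], "fingers": 0.7, "angular": [0, 0, 0]}, {"slide": [0, 0, 0], "fingers": 0.7, "angular": [0, 0, 0]}, {"slide": [0, 0, 0], "fingers": 0.7, "angular": [0, 0, 0]}, {"slide": [0, 0, 0], "fingers": 0.7, "angular": [0, 0, 0]}]}}

```text
clock: 13.83
tcp_pos: [0.4904, -0.2385, 0.1994]
orientation: [-0.0, 0.208, 0.978, 0.0]
wrist_force: [0.2, -0.4, -1.6]
finger_gap: 0.0407
grip_force: 50.7
```

```bash
python3 - <<'E'
from st import *
from fit import *
s,M=show(.4912,-.2387,.108)
p=read_camera("side")
u,v=map(int,proj(p,(.49,-.239,.13)))
cv2.imwrite("pics/g6.png",cv2.resize(p["color"][v-80:v+80,u-80:u+80,::-1],(590,590),interpolation=cv2.INTER_CUBIC))
E
```

```text
t 13.8333 tcp [ 0.4904 -0.2385  0.1994] gap 0.04070952996553763 grip 50.68792501464486 F [ 0.2 -0.4 -1.6] q [-3.000e-04  2.084e-01  9.781e-01  2.000e-04]
to target, tool mm [-0.9  0.1 91.4]
```

View pics/g6.png

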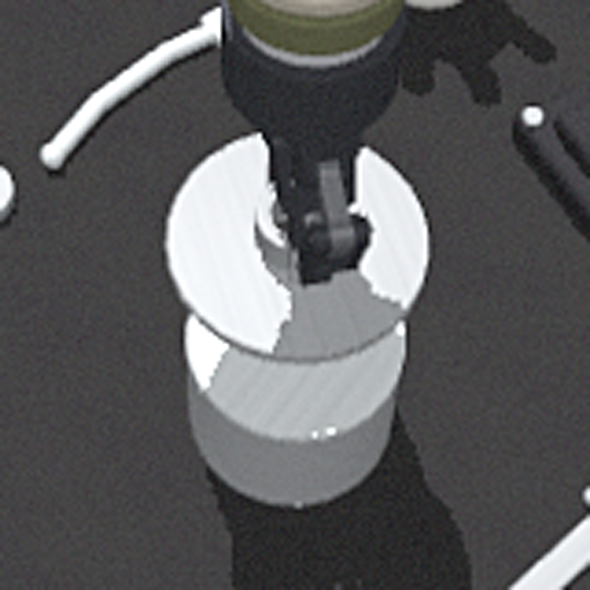

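The outer lid is held level about 35 mm above the knob, and the inner lid is seated on the tin. Handing in.

```bash
python3 -c "
from workcell import *
print(hand_in())"
```

```text
the job is handed in; nothing more can be done
None
```

I handed the job in at about 14 s: the inner lid is seated on the tin, and the gripper is holding the outer lid level and still, about 35 mm clear above the knob; no verdict came back.

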